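Load the blue filter cartridge into the lamp base

ROBOT

A 6-joint arm with a two-finger parallel gripper is mounted at the origin on the work surface. World frame = base frame: x ahead of the robot, y to its left, z up, the work surface at z = 0. Lengths are in mm, angles in rad, forces in N, time in s.
With the tool pointing down it reaches from about 250 to 775 mm from the base axis. Payload 4 kg.
Tool frame: the origin (TCP) lies at the very end of the fingers, on their centre line; the grasp point (between the pads) lies 19 mm behind it; z points along the fingers, x is the direction in which the jaws open and shut, and the axes are right-handed (so a half turn about z gives the same grasp; the last joint's range is limited). The gripper opens to 85 mm and grips with 20 to 120 N. Pads are 22 mm wide; open, the fingers measure 114 mm over their backs; the gripper's body (76 mm by 85 mm) begins 54 mm behind the grasp point. The pads swing forward as they close: fully open they stand 13 mm farther back than shut.
Start: joints at [1.019, 0.087, 1.371, -0, 1.684, -0.103], TCP at [238.647, 495.545, 231.341] pointing down, gripper open.
Joint ranges: [-3.1, 3.1], [-0.76, 2.03], [0.27, 2.55], [-1.08, 4.22], [0.17, 2.65], [-2.57, 2.57]. Speed limits (rad/s): [2.79, 2.79, 3.14, 3.14, 3.14, 3.14].

INTERFACE

Orientations are given as a rotation vector (axis times angle).
In Python, from bench import r gives the robot as it stands.
- The arm moves only by the tool jog_arm, never from a script. Its argument "motion" is a list of rows, each a list of 5 numbers: the finger opening in m, from 0 to 0.0854, then the shift along the tool's x, y, z in m, then the turn about the tool's z in units of 5 degrees (1.0 is 5 degrees). A call has exactly 10 rows; each row shifts and turns the pose as measured when the row begins, along the tool's axes as they then stand; what a row does not reach is not made up. A row lasts 1/10 s, in which the tool goes at most 50 mm and 8.59 degrees, less where a joint would pass 70% of its speed; a pose out of reach is approached as far as the arm can. A call with a gripper value outside its range is refused whole. The fingers move at their own pace and stop on an object; "squeeze" is the grip in N (left out, the last holds). Time passes only in rows, so rows that do not move let the fingers close, or fill a call up. It gives the time, the measured TCP pose, the force and the opening at its end, in the units of the state.
- r.read_state(): the state, without advancing time (a new reading comes with each control period).
- r.snapshot(name): name is "scene" or "top" or "wrist"; returns a dict with "image" (400x640x3 uint8, red, green, blue), "z_map" (400x640 float32, mm along the optical axis (not along the pixel's ray), 0 where there is no reading), "mtx" (3x3 intrinsics, pixels), "position" and "orientation" of the camera in the world. Camera axes: x right, y up, looking along -z (the intrinsics and any distortion apply to the point x, -y, -z); pixel columns grow to the right and rows downward; lengths in mm; the calibration is good to about 2 mm. A picture is of the moment at which its call begins.
- r.sign_off(): hands the job in, once; it reports no verdict.
The state is a dict: "time_s": time; "joints": joint angles; "qvel": joint speeds; "tau": joint torques, N m; "position": TCP position; "orientation": TCP orientation; "wrist_force": force on the tool from outside, world axes, zero at the start; "ft_torque": the same for the moment, N m; "finger_gap": finger opening in mm.
Only numpy, scipy, OpenCV 4.12 (cv2) and the standard library are available. Lean on these libraries where they do the work, as an engineer would, in place of code of your own. Each camera call takes 0.05 s, during which the arm holds its last target. There are 200 camera calls.

TASK

Take the leaning blue filter cartridge out of the rack, stand it upright on the round cork pad and let go of it. Take it again from above by its grip, set it in the lamp base's round port and, pressing lightly, turn it a little at a time until its square foot drops into the recess and the blue flange lies flush on the collar. Then let go and press the blue key all the way down so that the amber key pops up; leave the amber cartridge and everything else on the bench where it is.

Things in the scene. Friction and masses are not known exactly. Their poses are not given: they have to be found in the camera images.
- blue_filter (a point): Blue filter cartridge, loose, about 250 g, 70 mm tall: its centre, on its axis, 35 mm above the foot's underside. z runs along the axis, foot to top; its flats face x and y. Bottom up: aluminium square foot 42 x 42 mm (59 over corners), 16 mm high; round blue flange, diameter 74, 6 mm thick; dark square grip 34 x 34 mm, 48 mm high, blue dot on top.
- blue_seat (a point): Centre of the underside of the blue cartridge's flange, on its axis, 16 mm above the foot's underside (19 mm below blue_filter along z). It lies at port when the cartridge is home.
- blue_cartridge: The blue cartridge as a whole; origin at the centre of the foot's underside, axes as blue_filter. Foot and grip have parallel flats. At the start it leans in the rack, top away from the robot, axis about 50 degrees from vertical, one pair of flats upright and facing sideways, foot hidden in the pocket, flange resting on its rim; nothing holds it there.
- amber_cartridge: A like cartridge with orange flange and dot, in the other pocket of the rack, 110 mm from the blue one (left and right differ from start to start). Stays in the rack. Origin at the centre of its foot's underside.
- rack: Fixed aluminium rack, plate 120 x 240 x 10 mm, with two round grey pockets 110 mm apart that lean away from the robot; highest part about 83 mm. Origin under the plate's centre; its x axis is the level direction in which the cartridges' tops lean.
- pad_top (a point): Round cork pad fixed on the bench, 120 mm in diameter, 4 mm thick: centre of its upper face.
- port (a point): Centre of the mouth of the port, level with the top of the black finned collar (87 mm across, 97 over the fins); 70 mm above the bench; z up. Round guide 62 mm in diameter, 6 mm deep, bevelled to 68 mm at the top; under it a fixed brass square recess 45.6 mm wide, 19 mm deep. The recess's turn differs from start to start and is NOT given by this frame.
- lamp_base: Fixed grey lamp base, 170 (x) x 230 (y) mm, top 45 mm above the bench; origin under its centre. Port 50 mm to +y, keys 60 mm to -y: blue 25 mm to -x, amber 25 mm to +x. In the port a foot that does not match the recess stops on a ledge 6 mm down (flange 10 mm above the collar) and drops those 10 mm once turned to within about 5 degrees; it repeats every 90 degrees.
- blue_key_top (a point): Centre of the top face of the blue key, 30 x 30 mm, 58 mm above the bench when up, 50 mm when down.
- amber_key_top (a point): Centre of the top face of the amber key, 30 x 30 mm, latched down at the start (50 mm above the bench), 58 mm when popped up.
- blue_key (a joint): Travel of the blue key: 0 up (start), 0.008 m fully down. Takes about 2 N plus a little for speed, stays where it is left.
- amber_key (a joint): Rise of the amber key: 0 latched down (start), 0.008 m popped up. Linked to the blue key: as one goes down the other rises by as much.
- oil_bottle: Bystander: brown glass bottle, 32 mm in diameter, 75 mm tall; origin under its centre.
- objective: Bystander: steel microscope objective, 30 mm in diameter, 45 mm tall, standing; origin under its centre.
- slide_box: Bystander: green slide box, 85 x 100 x 32 mm; origin under its centre.
- petri_dish: Bystander: glass dish with lid, 94 mm in diameter, 17 mm high; origin under its centre.
- lens_brush: Bystander: lens brush 150 mm long, lying.
- wipe_jar: Bystander: white jar 70 mm in diameter, 90 mm tall; origin under its centre.
There are look-alikes about, which are no part of the job. What is shaped like the blue_cartridge but green or yellow is not meant.

How it is judged:
By the outcome, as a careful person would: the job done as asked, in the order asked, and still so for the second after the job is handed in, with the robot touching nothing.
It also fails if it takes over 72 s, if anything falls off the work surface, if the arm or the gripper's body presses on something with over 40 N, if the wrist force passes 120 N, or if a joint passes its speed limit or range.

## Working session

There is one attempt and no reset: what is moved stays moved. The work goes in short steps, Python scripts to look and compute and a tool call to move; the robot and the scene stay as the last step left them, time stands still between calls to the robot, and variables do not carry over. Pictures are saved under pics/ and viewed, about 8 in all and at most 12, crops included, and the job is handed in when it is done.

Besides the shell and the picture viewer there is one more tool, called after "Request:" in YAML: its name, and indented under it one key for each argument. jog_arm: Moves the arm, as the interface text tells. Its arguments: {"type":"object","properties":{"motion":{"type":"array","items":{"type":"array","items":{"type":"number"}}},"squeeze":{"type":"number"}},"required":["motion"]}

```bash
ls; mkdir -p pics; cat > h.py <<'E'
import numpy as np, cv2
from scipy.spatial.transform import Rotation as R
from bench import r
def cam(n,save=None):
    s=r.snapshot(n)
    if save: cv2.imwrite('pics/'+save,s['image'][:,:,::-1])
    return s
def rot(o):
    o=np.array(o,float)
    return o if o.shape==(3,3) else (R.from_rotvec(o).as_matrix() if o.size==3 else R.from_quat(o).as_matrix())
def pts(s,uv,z=None):
    """pixels -> world; by depth map or on the plane height z"""
    uv=np.atleast_2d(np.array(uv,float)); K=np.array(s['mtx'])
    d=np.c_[(uv[:,0]-K[0,2])/K[0,0],-(uv[:,1]-K[1,2])/K[1,1],-np.ones(len(uv))]
    d=d@rot(s['orientation']).T; p=np.array(s['position'])
    if z is None: t=s['z_map'][uv[:,1].astype(int),uv[:,0].astype(int)]
    else: t=(z-p[2])/d[:,2]
    return p+d*np.asarray(t)[:,None]
E
python3 - <<'E'
from h import *
for n in ('scene','top'):
    s=cam(n,n+'1.png'); print({k:v for k,v in s.items() if k not in('image','z_map')})
print(r.read_state())
E
```

```text
pics
{'mtx': array([[394.7396957,   0.       , 322.740095 ],
       [  0.       , 394.7396957, 197.0984568],
       [  0.       ,   0.       ,   1.       ]]), 'position': array([1028.98669989, -621.15838911,  890.90591699]), 'orientation': array([0.76211439, 0.24439303, 0.56424984])}
{'mtx': array([[365.08699969,   0.        , 314.92911872],
       [  0.        , 365.08699969, 194.40350432],
       [  0.        ,   0.        ,   1.        ]]), 'position': array([ 370.03760387,   45.69053348, 1255.15961406]), 'orientation': array([ 0.12415343, -0.13327154, -1.5661769 ])}
{'time_s': 0.1, 'joints': array([ 1.01889547e+00,  8.79044317e-02,  1.37217215e+00,  1.89112805e-05,
        1.68361674e+00, -1.03084274e-01]), 'qvel': array([-0.00014965, -0.00259271, -0.00314552,  0.0001906 ,  0.00030691,
        0.00018844]), 'tau': array([ 2.19115740e-03, -3.53016579e+01, -3.14218748e+01, -2.28147737e-04,
        8.00391950e-03, -6.98879674e-06]), 'position': array([238.38556268, 495.1269396 , 230.20841883]), 'orientation': array([ 2.65930227,  1.67092158, -0.00297197]), 'wrist_force': array([0.07080063, 0.49855952, 0.43370953]), 'ft_torque': array([ 0.00803909, -0.00648326, -0.00669453]), 'finger_gap': 85.43524949159601}
```

View pics/top1.png

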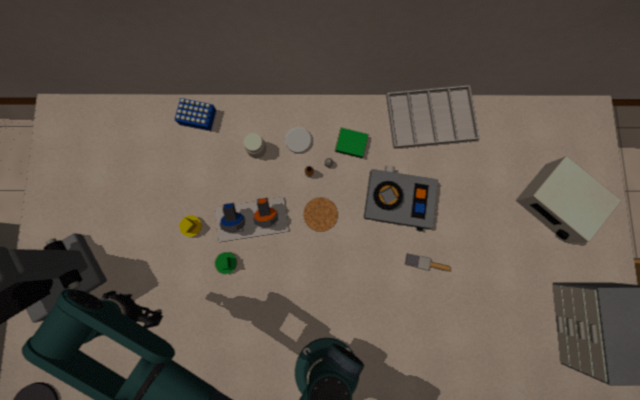

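View pics/scene1.png

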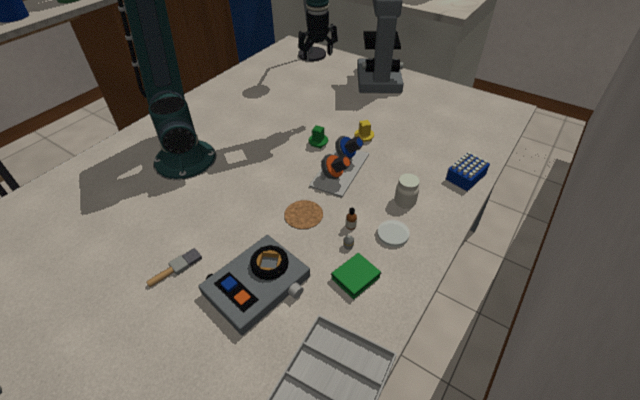

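Candidates for the blue cartridge (top view): blue (232,216), amber (265,212), yellow (190,227), green (226,263), and blue tube rack (195,113). By the description, (232,216) is the one: blue flange, in a rack pocket. I'll check that in a crop and measure.

```bash
python3 - <<'E'
from h import *
t=cam('top'); s=cam('scene')
a=cv2.resize(t['image'][185:250,170:300],None,fx=6,fy=6,interpolation=cv2.INTER_CUBIC)
b=cv2.resize(t['image'][160:240,355:450],None,fx=4,fy=4,interpolation=cv2.INTER_CUBIC)
c=cv2.resize(s['image'][120:200,295:380],None,fx=4,fy=4,interpolation=cv2.INTER_CUBIC)
im=np.zeros((600,800,3),np.uint8); a=cv2.resize(a,(500,250)); im[:250,:500]=a
im[255:255+320,:380]=b; im[255:575,400:740]=c
cv2.imwrite('pics/crop1.png',im[:,:,::-1])
def blobs(S,lo,hi,roi,amin=15):
    h=cv2.cvtColor(S['image'],cv2.COLOR_RGB2HSV); m=cv2.inRange(h,lo,hi)
    k=np.zeros_like(m); u0,v0,u1,v1=roi; k[v0:v1,u0:u1]=m[v0:v1,u0:u1]
    n,l,st,c=cv2.connectedComponentsWithStats(k)
    for i in range(1,n):
        if st[i,4]>=amin:
            ys,xs=np.where(l==i); P=pts(S,np.c_[xs,ys]); P=P[S['z_map'][ys,xs]>0]
            print(st[i],c[i].round(1),'med',np.median(P,0).round(1),'min',P.min(0).round(),'max',P.max(0).round(),'ptmean',P.mean(0).round(1))
print('blue');blobs(t,(100,120,60),(125,255,255),(215,190,445,240))
print('orange');blobs(t,(3,150,100),(16,255,255),(245,180,445,240))
print('blueS');blobs(s,(100,120,60),(125,255,255),(200,120,390,320))
print('orangeS');blobs(s,(3,150,100),(16,255,255),(200,120,390,320))
print('pad');blobs(t,(5,60,60),(18,200,255),(295,190,345,235),200)
# height map of the lamp base: top, collar
ys,xs=np.mgrid[160:240,355:450]; P=pts(t,np.c_[xs.ravel(),ys.ravel()])
for lo,hi in((38,52),(64,76)):
    Q=P[(P[:,2]>lo)&(P[:,2]<hi)]; print(lo,len(Q),Q.mean(0).round(1),cv2.minAreaRect(Q[:,:2].astype(np.float32)))
ys,xs=np.mgrid[185:250,205:300]; P=pts(t,np.c_[xs.ravel(),ys.ravel()])
Q=P[(P[:,2]>6)&(P[:,2]<14)]; print('rack',len(Q),cv2.minAreaRect(Q[:,:2].astype(np.float32)))
Q=P[(P[:,2]>6)]; print('rack',len(Q),cv2.minAreaRect(Q[:,:2].astype(np.float32)),P[:,2].max())
E
```

```text
blue
[415 203  10  10  84] [419.4 207.5] med [ 523.9 -307.1   56.7] min [ 510. -327.   44.] max [ 541. -292.   63.] ptmean [ 524.6 -307.7   55.9]
[224 204   8   4  26] [227.7 205.6] med [524.  318.2  97.3] min [520. 305.  87.] max [532. 330. 105.] ptmean [525.1 317.8  96.7]
[221 216  21  10  98] [230.1 221.7] med [474.1 310.9  81.4] min [463. 278.  56.] max [495. 345.  94.] ptmean [475.1 312.   79.9]
orange
[416 189  10   9  75] [420.3 193.2] med [ 574.6 -314.3   48.7] min [ 561. -332.   43.] max [ 589. -299.   55.] ptmean [ 574.2 -315.    49. ]
[258 199   8   4  26] [261.8 200.5] med [541.6 209.4  96.7] min [535. 198.  85.] max [548. 222. 106.] ptmean [541.8 209.3  96.6]
[304 198  33  33 836] [320.3 214. ] med [508.8  20.9   3.3] min [454. -34.  -5.] max [565.  76.  11.] ptmean [508.8  19.9   3.4]
[254 211  22  10 100] [263.  216.4] med [490.4 208.1  80.8] min [480. 169.  47.] max [514. 239.  96.] ptmean [492.3 206.8  78.8]
blueS
[340 137  13  20 107] [344.6 145.2] med [477.5 294.   79.4] min [460. 271.  44.] max [509. 339.  93.] ptmean [480.8 298.8  75.6]
[356 138   7   9  39] [359
[... 593 characters left out ...]
3.] max [ 591. -299.   54.] ptmean [ 574.4 -316.5   49.5]
pad
[ 302  196   37   37 1079] [320.1 213.9] med [508.8  20.9   2.9] min [447. -42. -10.] max [574.  83.  12.] ptmean [509.3  20.7   2.8]
38 2808 [ 557.2 -255.8   44.4] ((565.927001953125, -252.31768798828125), (236.2040557861328, 194.4049835205078), 78.36944580078125)
64 351 [ 565.6 -201.4   68.4] ((565.349853515625, -201.7413787841797), (93.62996673583984, 90.36034393310547), 39.55373001098633)
rack 1278 ((497.36090087890625, 259.1963806152344), (204.54278564453125, 312.3010559082031), 11.259392738342285)
rack 2425 ((499.1672058105469, 221.58425903320312), (376.7933654785156, 220.17955017089844), 84.0162353515625) 1255.1596140647553
```

View pics/crop1.png

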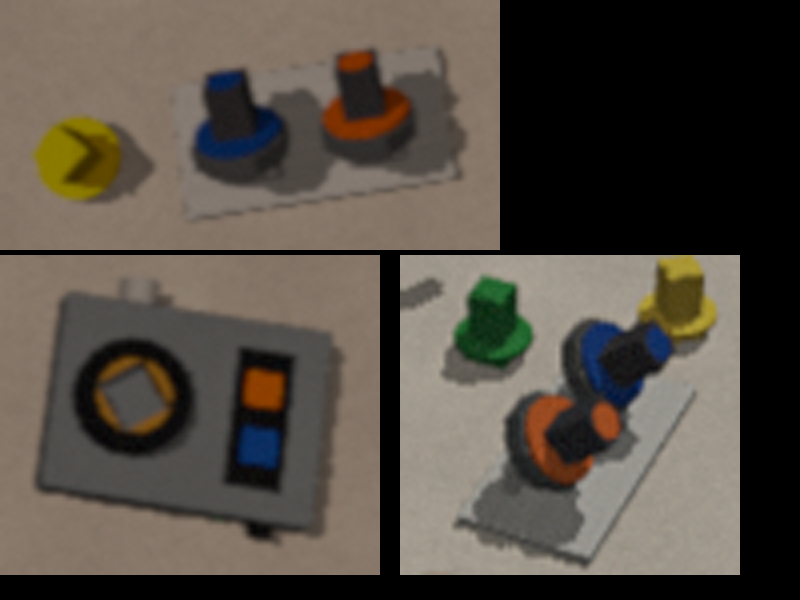

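(232,216) is confirmed as blue flange and dot in the left pocket. Amber is beside it, the green and yellow look-alikes stand outside the rack, and the recess square is visible at crop (133,395).

```bash
cat >> h.py <<'E'
def goto(p,xdir_deg):
    """shift in the tool axes as they stand after the turn, mm; turn in 5 deg units (tool down; jaw line folded to +-90)"""
    st=r.read_state(); M=rot(st['orientation']); now=np.degrees(np.arctan2(M[1,0],M[0,0]))
    d=(xdir_deg-now+90)%180-90; T=R.from_euler('z',d,degrees=True).as_matrix()@M
    print('t',round(st['time_s'],2),'pos',np.round(st['position'],1),'yaw',round(now,1),'tilt',round(np.degrees(np.arccos(-M[2,2])),2),'F',np.round(st['wrist_force'],1),'gap',round(st['finger_gap'],1),'j6',round(st['joints'][5],2))
    print('turn units',round(-d/5,2),'shift mm',np.round(T.T@(np.array(p)-st['position']),1))
E
python3 -c "
from h import *
goto((508,315.6,170),98.9)"
```

```text
t 0.2 pos [238.5 495.3 230.5] yaw 64.3 tilt 0.08 F [ 0.3 -0.1  0.5] gap 85.3 j6 -0.1
turn units -6.92 shift mm [-219.1  238.5   60.8]
```

Request:
jog_arm:
  motion:
    - [0.06,0,0,0,-1.4]
    - [0.06,0,0,0,-1.4]
    - [0.06,0,0,0,-1.4]
    - [0.06,0,0,0,-1.4]
    - [0.06,0,0,0,-1.3]
    - [0.06,-0.03,0.033,0,0]
    - [0.06,-0.03,0.033,0,0]
    - [0.06,-0.03,0.033,0,0]
    - [0.06,-0.03,0.033,0,0]
    - [0.06,-0.03,0.033,0,0]

```text
time_s: 1.2
position: [427.7, 377.1, 226.8]
orientation: [-1.995, -2.424, 0.01]
wrist_force: [0.3, 1.2, -0.2]
finger_gap: 60.2
```

```bash
python3 -c "
from h import *
goto((508,315.6,170),98.9)"
```

```text
t 1.2 pos [427.7 377.1 226.8] yaw 101.1 tilt 0.39 F [ 0.3  1.2 -0.2] gap 60.2 j6 -1.14
turn units 0.43 shift mm [-73.   70.2  56.5]
```

Request:
jog_arm:
  motion:
    - [0.06,-0.025,0.024,0,0.4]
    - [0.06,-0.024,0.023,0.01,0]
    - [0.06,-0.024,0.023,0.015,0]
    - [0.06,0,0,0.015,0]
    - [0.06,0,0,0.01,0]
    - [0.06,0,0,0,0]
    - [0.06,0,0,0,0]
    - [0.06,0,0,0,0]
    - [0.06,0,0,0,0]
    - [0.06,0,0,0,0]

```text
time_s: 2.2
position: [514.1, 312.5, 174.6]
orientation: [-2.044, -2.383, 0.009]
wrist_force: [1.0, 0.1, 0.6]
finger_gap: 59.8
```

```bash
python3 - <<'E'
from h import *
s=cam('wrist','w1.png')
h=cv2.cvtColor(s['image'],cv2.COLOR_RGB2HSV); m=cv2.inRange(h,(100,120,50),(125,255,255))
n,l,st,c=cv2.connectedComponentsWithStats(m)
for i in range(1,n):
    if st[i,4]>80:
        ys,xs=np.where(l==i); z=s['z_map'][ys,xs]; P=pts(s,np.c_[xs,ys])[z>0]
        if len(P): print(st[i],c[i].round(),P.mean(0).round(1),P.min(0).round(),P.max(0).round(), cv2.minAreaRect(P[:,:2].astype(np.float32)))
goto((508,315.6,64),98.9)
E
```

```text
[ 276  144   82   43 1931] [317. 161.] [477.9 308.5  76.3] [461. 273.   9.] [516. 346.  93.] ((484.8167724609375, 308.5279235839844), (46.97393798828125, 73.98038482666016), 13.884743690490723)
[300 217  35  12 342] [317. 223.] [524.8 316.3  96.7] [516. 302.  83.] [536. 331. 107.] ((525.3845825195312, 316.2774658203125), (19.253761291503906, 28.74687385559082), 8.781693458557129)
t 2.25 pos [514.1 312.5 174.8] yaw 98.8 tilt 0.32 F [ 0.5 -0.1  0.1] gap 60.0 j6 -1.27
turn units -0.03 shift mm [  4.2  -5.  110.8]
```

View pics/w1.png

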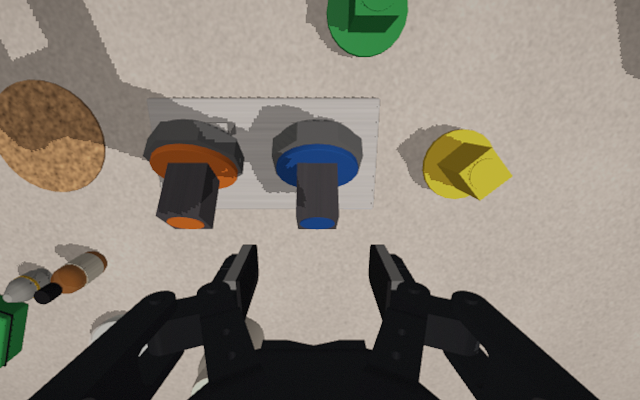

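Wrist view: blue grip at (317,195), dot at (317,223), jaws straddling it squarely. Descending on it.

Request:
jog_arm:
  motion:
    - [0.06,0.003,-0.005,0.02,0]
    - [0.06,0,0,0.025,0]
    - [0.06,0,0,0.025,0]
    - [0.06,0,0,0.02,0]
    - [0.06,0,0,0.015,0]
    - [0.06,0,0,0.006,0]
    - [0.06,0,0,0,0]
    - [0.06,0,0,0,0]
    - [0.025,0,0,0,0]
    - [0.025,0,0,0,0]
  squeeze: 20

```text
time_s: 3.25
position: [513.0, 316.5, 69.4]
orientation: [2.036, 2.38, 0.012]
wrist_force: [-1.3, -2.6, 0.2]
finger_gap: 34.0
```

```bash
python3 -c "
from h import *
goto((508,315,63),98.9)
cam('wrist','w2.png')"
```

```text
t 3.25 pos [513.  316.5  69.4] yaw 98.9 tilt 0.7 F [-1.3 -2.6  0.2] gap 34.0 j6 -1.26
turn units 0.0 shift mm [-0.7 -5.2  6.4]
```

Request:
jog_arm:
  motion:
    - [0.025,0,0.006,-0.005,0]
    - [0.025,0,0.006,-0.005,0]
    - [0.025,0,0.008,-0.007,0]
    - [0.025,0,0.008,-0.007,0]
    - [0.025,0,0.008,-0.01,0]
    - [0.025,0,0,-0.02,0]
    - [0.025,0,0,-0.025,0]
    - [0.025,0,0,-0.025,0]
    - [0.025,0,0,-0.01,0]
    - [0.025,0,0,0,0]

```text
time_s: 4.3
position: [553.3, 323.9, 190.4]
orientation: [2.038, 2.381, 0.017]
wrist_force: [-0.0, -0.7, -2.8]
finger_gap: 33.7
```

```bash
python3 - <<'E'
from h import *
goto((508,20.5,150),98.9)
w=cam('wrist'); s=cam('scene'); t=cam('top')
im=np.zeros((400,800,3),np.uint8)
im[:,:400]=cv2.resize(w['image'],(400,250))[:250].repeat(1,0) if 0 else np.vstack([cv2.resize(w['image'],(400,250)),np.zeros((150,400,3),np.uint8)])
im[:,400:]=cv2.resize(s['image'][90:190,300:400],(400,400),interpolation=cv2.INTER_CUBIC)
cv2.imwrite('pics/c2.png',im[:,:,::-1])
E
```

```text
t 4.3 pos [553.3 323.9 190.4] yaw 98.9 tilt 0.75 F [-0.  -0.7 -2.8] gap 33.7 j6 -1.28
turn units -0.01 shift mm [-292.8  -92.2   38.7]
```

View pics/c2.png

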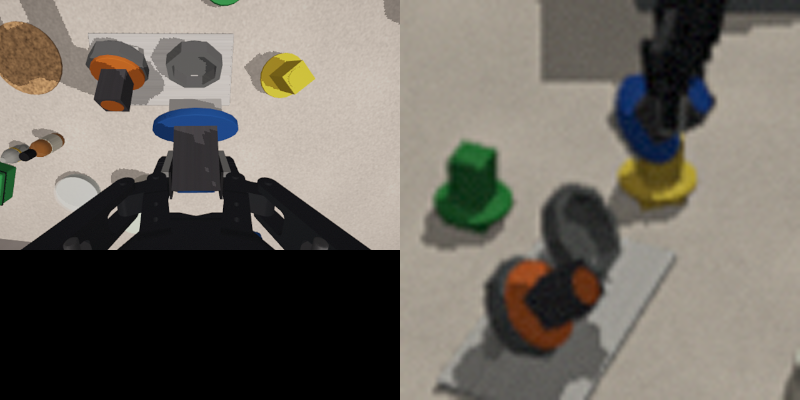

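Held at 33.7 mm, still leaning; amber undisturbed. On to the pad.

Request:
jog_arm:
  motion:
    - [0.025,-0.03,-0.004,0,0]
    - [0.025,-0.04,-0.006,0,0]
    - [0.025,-0.04,-0.006,0,0]
    - [0.025,-0.04,-0.006,0,0]
    - [0.025,-0.04,-0.006,0.01,0]
    - [0.025,-0.04,-0.006,0.02,0]
    - [0.025,-0.03,-0.004,0.03,0]
    - [0.025,-0.02,-0.003,0.02,0]
    - [0.025,-0.01,0,0.02,0]
    - [0.025,0,0,0,0]

```text
time_s: 5.45
position: [545.9, 20.0, 64.7]
orientation: [-2.029, -2.378, 0.023]
wrist_force: [0.3, 0.2, -3.5]
finger_gap: 34.0
```

```bash
cat >> h.py <<'E'
def flange(s,roi=None):
    """blue flange top: plane normal tilt (deg), centroid, from the wrist picture"""
    h=cv2.cvtColor(s['image'],cv2.COLOR_RGB2HSV); m=cv2.inRange(h,(100,120,40),(125,255,255))
    m[s['z_map']<=0]=0
    n,l,st,c=cv2.connectedComponentsWithStats(m); i=1+np.argmax(st[1:,4])
    k=cv2.erode((l==i).astype(np.uint8),np.ones((5,5))); ys,xs=np.where(k>0); P=pts(s,np.c_[xs,ys])
    q=P-np.median(P,0); ok=np.ones(len(q),bool)
    for _ in range(6):
        mu=q[ok].mean(0); v=np.linalg.svd(q[ok]-mu,full_matrices=False)[2][2]; ok=abs((q-mu)@v)<3
    v=v*np.sign(v[2]); print('flange n',st[i,4],c[i].round(),'normal',v.round(3),'tilt',np.degrees(np.arccos(v[2])).round(1),'ctr',(mu+np.median(P,0)).round(1),'zmin',P[ok][:,2].min().round(1),'inl',ok.mean().round(2))
E
python3 -c "
from h import *
goto((558,28,60),98.9)
flange(cam('wrist','w3.png'))"
```

```text
t 5.45 pos [545.9  20.   64.7] yaw 99.1 tilt 1.23 F [ 0.3  0.2 -3.5] gap 34.0 j6 -1.79
turn units 0.04 shift mm [ 6.  13.3  4.4]
flange n 4357 [313. 195.] normal [0.761 0.127 0.636] tilt 50.5 ctr [508.7  13.2  77.3] zmin 44.8 inl 0.99
```

Request:
jog_arm:
  motion:
    - [0.025,0.006,0.007,0,0]
    - [0.025,0,0.006,0.006,0]
    - [0.025,0,0,0.007,0]
    - [0.025,0,0,0.006,0]
    - [0.025,0,0,0.003,0]
    - [0.025,0,0,0.003,0]
    - [0.025,0,0,0.003,0]
    - [0.025,0,0,0.002,0]
    - [0.025,0,0,0.002,0]
    - [0.025,0,0,0.001,0]

```text
time_s: 6.5
position: [563.1, 33.7, 40.0]
orientation: [-2.027, -2.391, 0.009]
wrist_force: [-2.6, 0.3, 1.6]
finger_gap: 33.7
```

```bash
python3 -c "
from h import *
goto((558,28,35),98.9)
flange(cam('wrist'))"
```

```text
t 6.5 pos [563.1  33.7  40. ] yaw 99.4 tilt 0.5 F [-2.6  0.3  1.6] gap 33.7 j6 -1.78
turn units 0.11 shift mm [-4.8 -5.8  5. ]
flange n 4351 [313. 195.] normal [0.755 0.129 0.642] tilt 50.0 ctr [525.3  26.8  52.7] zmin 19.9 inl 0.99
```

Request:
jog_arm:
  motion:
    - [0.025,0,0,0.001,0]
    - [0.025,-0.001,-0.003,0.001,0]
    - [0.025,-0.001,-0.003,0.001,0]
    - [0.025,-0.001,-0.003,0.001,0]
    - [0.025,-0.001,-0.003,0,0]
    - [0.025,0,-0.003,0,0]
    - [0.025,0,-0.003,0,0]
    - [0.025,0,-0.003,0,0]
    - [0.025,0,0,0,0]
    - [0.025,0,0,0,0]

```text
time_s: 7.55
position: [547.7, 25.8, 40.0]
orientation: [2.028, 2.391, 0.01]
wrist_force: [2.5, 2.0, 3.2]
finger_gap: 34.0
```

```bash
python3 -c "
from h import *
goto((558,28,35),98.9)
flange(cam('wrist'))"
```

```text
t 7.55 pos [547.7  25.8  40. ] yaw 99.4 tilt 0.51 F [2.5 2.  3.2] gap 34.0 j6 -1.79
turn units 0.1 shift mm [ 0.6 10.5  5.1]
flange n 4365 [313. 195.] normal [0.742 0.127 0.658] tilt 48.9 ctr [509.9  19.2  51.7] zmin 19.9 inl 0.98
```

It mostly slides in the grip at light pressure. So I'll set it down resting on flange rim and foot edge (stable at 45°), let go, turn the jaws 90°, and nudge it upright with one finger.

Request:
jog_arm:
  motion:
    - [0.025,0,0.006,0,0]
    - [0.025,0,0.004,0,0]
    - [0.025,0,0,0,0]
    - [0.04,0,0,0,0]
    - [0.05,0,0,0,0]
    - [0.06,0,0,0,0]
    - [0.06,0,0,-0.01,0]
    - [0.06,0,0,-0.03,0]
    - [0.085,0,0,-0.04,1.4]
    - [0.085,0,0,-0.02,1.6]

```text
time_s: 8.6
position: [548.7, 26.8, 134.3]
orientation: [-2.324, -2.09, 0.03]
wrist_force: [-0.0, -0.1, 1.0]
finger_gap: 84.7
```

Request:
jog_arm:
  motion:
    - [0.085,0,0,0,1.6]
    - [0.085,0,0,0,1.6]
    - [0.085,0,0,0,1.6]
    - [0.085,0,0,0,1.6]
    - [0.085,0,0,0,1.6]
    - [0.085,0,0,0,1.6]
    - [0.085,0,0,0,1.6]
    - [0.085,0,0,0,1.6]
    - [0.085,0,0,0,1.6]
    - [0.085,0,0,0,0.8]

```text
time_s: 9.6
position: [552.1, 26.5, 147.5]
orientation: [3.137, 0.126, -0.014]
wrist_force: [0.5, 1.2, -0.6]
finger_gap: 85.1
```

```bash
python3 - <<'E'
from h import *
goto((525,23,34),8.9)
w=cam('wrist'); flange(w)
s=cam('scene'); im=np.zeros((400,800,3),np.uint8); im[:250,:400]=cv2.resize(w['image'],(400,250)); im[:,400:]=cv2.resize(s['image'][150:250,260:360],(400,400),interpolation=cv2.INTER_CUBIC)
cv2.imwrite('pics/c3.png',im[:,:,::-1])
E
```

```text
t 9.6 pos [552.1  26.5 147.5] yaw 4.6 tilt 0.51 F [ 0.5  1.2 -0.6] gap 85.1 j6 -0.13
turn units -0.86 shift mm [-26.3  -1.  113.8]
flange n 2020 [268. 186.] normal [0.    0.004 1.   ] tilt 0.2 ctr [508.6  30.7  25.7] zmin 23.2 inl 1.0
```

View pics/c3.png

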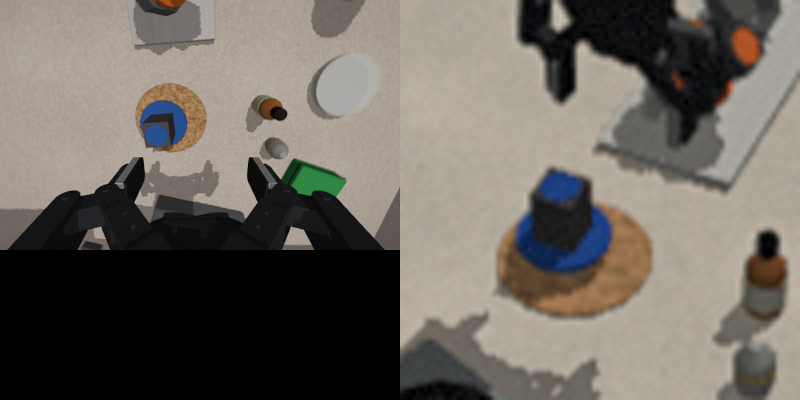

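The cartridge righted itself on release and stands upright on the pad (tilt 0.2°, flange top at z 25.7). Now I'll locate it and the recess.

```bash
python3 - <<'E'
from h import *
from scipy.spatial import cKDTree
for n in('wrist','scene'):
    s=cam(n); h=cv2.cvtColor(s['image'],cv2.COLOR_RGB2HSV); m=cv2.inRange(h,(100,110,40),(125,255,255))
    ys,xs=np.where(m>0); P=pts(s,np.c_[xs,ys]); k=(abs(P[:,0]-508)<60)&(abs(P[:,1]-20)<60)
    Q=pts(s,np.c_[xs,ys],74)
    d=k&(abs(P[:,2]-74)<7); f=k&(abs(P[:,2]-26)<5)
    print(n,'dot',d.sum(),Q[d].mean(0).round(1),'flange',cv2.minEnclosingCircle(pts(s,np.c_[xs,ys],26)[f][:,:2].astype(np.float32)))
    # grip top square: all pixels near z 74
    ys,xs=np.mgrid[0:400,0:640]; P=pts(s,np.c_[xs.ravel(),ys.ravel()]); g=(abs(P[:,0]-500)<45)&(abs(P[:,1]-20)<45)&(abs(P[:,2]-74)<(2 if n=='wrist' else 5))
    if g.sum()>10: print('gripTop',g.sum(),cv2.minAreaRect(P[g][:,:2].astype(np.float32)))
t=cam('top')
u0,v0,u1,v1=370,178,408,212
big=cv2.resize(t['image'][v0:v1,u0:u1],None,fx=16,fy=16,interpolation=cv2.INTER_CUBIC)
cv2.imwrite('pics/port.png',big[:,:,::-1])
E
```

```text
wrist dot 964 [500.9  16.5  74. ] flange ((501.5828552246094, 17.154367446899414), 36.56663513183594)
gripTop 1667 ((501.14990234375, 16.776283264160156), (34.5815544128418, 34.84697723388672), 9.7063627243042)
scene dot 58 [500.5  18.2  74. ] flange ((502.6970520019531, 15.451218605041504), 35.677337646484375)
gripTop 110 ((501.4887390136719, 15.981733322143555), (35.382568359375, 36.16716003417969), 10.536081314086914)
```

View pics/port.png

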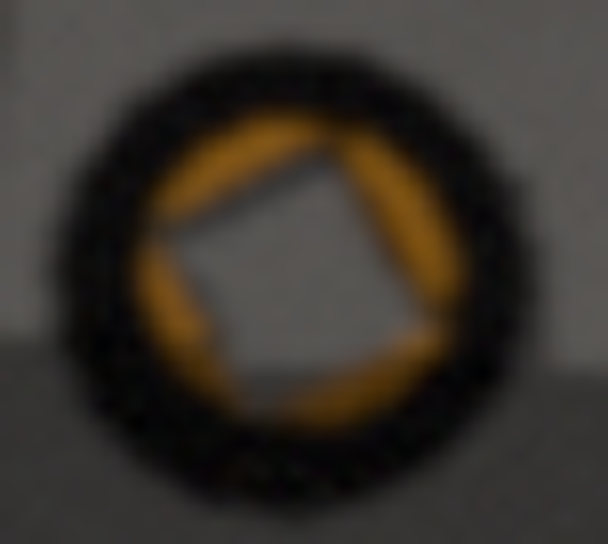

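Request:
jog_arm:
  motion:
    - [0.085,0,0,0,-0.9]
    - [0.085,-0.02,0,0.005,0]
    - [0.085,-0.02,0.001,0.01,0]
    - [0.085,-0.011,0,0.01,0]
    - [0.085,0,0,0.01,0]
    - [0.085,0,0,0,0]
    - [0.085,0,0,0,0]
    - [0.085,0,0,0,0]
    - [0.085,0,0,0,0]
    - [0.085,0,0,0,0]

```text
time_s: 10.85
position: [503.5, 16.8, 113.4]
orientation: [3.127, 0.275, -0.007]
wrist_force: [-0.3, -0.2, -0.0]
finger_gap: 84.8
```

```bash
python3 - <<'E'
from h import *
goto((501.2,16.8,34),9.5)
t=cam('top')
c=np.array([[160,235],[325,145],[440,325],[245,412]]); p=np.c_[370+(c[:,0]+.5)/16-.5,178+(c[:,1]+.5)/16-.5]
for z in (64,):
    q=pts(t,p,z)[:,:2]; e=np.roll(q,-1,0)-q; print(q.round(1).tolist(),q.mean(0).round(1),'len',np.linalg.norm(e,axis=1).round(1),'ang mod90',(np.degrees(np.arctan2(e[:,1],e[:,0]))%90).round(1))
E
```

```text
t 10.85 pos [503.5  16.8 113.4] yaw 10.0 tilt 0.27 F [-0.3 -0.2 -0. ] gap 84.8 j6 -0.25
turn units 0.11 shift mm [-1.9 -0.5 79.4]
[[574.7, -175.3], [593.7, -210.1], [555.9, -232.7], [537.7, -191.8]] [ 565.5 -202.5] len [39.7 44.  44.8 40.5] ang mod90 [28.6 30.8 24.  24. ]
```

Request:
jog_arm:
  motion:
    - [0.085,-0.002,0,0.015,0]
    - [0.085,0,0,0.02,0]
    - [0.085,0,0,0.02,0]
    - [0.085,0,0,0.015,0]
    - [0.085,0,0,0.006,0]
    - [0.05,0,0,0.001,0]
    - [0.025,0,0,0,0]
    - [0.025,0,0,0,0]
    - [0.025,0,0,0,0]
    - [0.025,0,0,0,0]
  squeeze: 40

```text
time_s: 11.9
position: [505.9, 16.0, 39.4]
orientation: [3.125, 0.276, 0.009]
wrist_force: [-0.4, 0.3, -2.5]
finger_gap: 33.5
```

Request:
jog_arm:
  motion:
    - [0.025,0,0,-0.01,0]
    - [0.025,0,0,-0.02,0]
    - [0.025,0,0,-0.03,0]
    - [0.025,0,0,-0.03,0]
    - [0.025,0,0,-0.03,0]
    - [0.025,0,0,-0.01,0]
    - [0.025,0,0,0,0]
    - [0.025,0,0,0,-1]
    - [0.025,0,0,0,-1]
    - [0.025,0,0,0,0]

```text
time_s: 12.9
position: [502.0, 17.0, 170.9]
orientation: [3.09, 0.557, -0.002]
wrist_force: [-0.1, 0.5, -2.2]
finger_gap: 33.4
```

```bash
python3 - <<'E'
from h import *
goto((565.2,-202.5,130),20)
w=cam('wrist','w5.png'); flange(w)
E
```

```text
t 12.9 pos [502.   17.  170.9] yaw 20.4 tilt 0.14 F [-0.1  0.5 -2.2] gap 33.4 j6 -0.43
turn units 0.08 shift mm [-15.7 227.8  41.3]
flange n 4424 [313. 212.] normal [ 0.005 -0.001  1.   ] tilt 0.3 ctr [494.4  36.  157.9] zmin 156.0 inl 1.0
```

```bash
cat >> h.py <<'E'
def flc(zoff=13):
    """flange circle centre - TCP, in world mm"""
    s=cam('wrist'); st=r.read_state(); z=st['position'][2]-zoff
    h=cv2.cvtColor(s['image'],cv2.COLOR_RGB2HSV); m=cv2.inRange(h,(100,110,40),(125,255,255)); m[300:]=0
    n,l,q,c=cv2.connectedComponentsWithStats(m); i=1+np.argmax(q[1:,4])
    ys,xs=np.where(l==i); P=pts(s,np.c_[xs,ys],z)[:,:2].astype(np.float32)
    H=cv2.convexHull(P)[:,0]; c,rad=cv2.minEnclosingCircle(P)
    print('flange centre',np.round(c,1),'r',round(rad,1),'minus TCP',(np.array(c)-st['position'][:2]).round(1)); return s
E
python3 -c "
from h import *
flc()"
```

```text
flange centre [500.1  19.5] r 36.3 minus TCP [-1.8  2.4]
```

Request:
jog_arm:
  motion:
    - [0.025,-0.002,0.02,0,0]
    - [0.025,-0.002,0.03,0,0]
    - [0.025,-0.002,0.035,0,0]
    - [0.025,-0.002,0.035,0,0]
    - [0.025,-0.002,0.035,0,0]
    - [0.025,-0.002,0.03,0,0]
    - [0.025,-0.002,0.022,0.005,0]
    - [0.025,-0.002,0.012,0.01,0]
    - [0.025,0,0.005,0.01,0]
    - [0.025,0,0,0,0]

```text
time_s: 14.0
position: [562.4, -204.1, 133.5]
orientation: [-3.088, -0.537, 0.023]
wrist_force: [0.3, 0.3, -2.5]
finger_gap: 33.5
```

```bash
python3 - <<'E'
from h import *
goto((565.2,-202.5,130),20)
s=flc(); cv2.imwrite('pics/w6.png',s['image'][:,:,::-1])
E
```

```text
t 14.0 pos [ 562.4 -204.1  133.5] yaw 19.7 tilt 0.93 F [ 0.3  0.3 -2.5] gap 33.5 j6 -0.79
turn units -0.06 shift mm [ 3.2 -0.5  3.4]
flange centre [ 560.2 -200.7] r 36.5 minus TCP [-2.3  3. ]
```

View pics/w6.png

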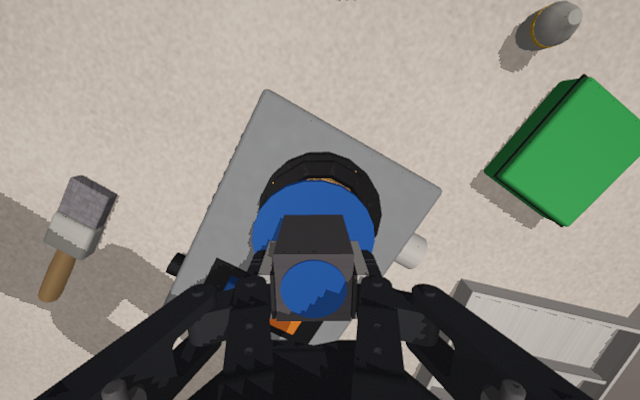

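```bash
python3 - <<'E'
from h import *
from scipy.optimize import least_squares
s=cam('wrist'); g=cv2.cvtColor(s['image'],cv2.COLOR_RGB2HSV)
ys,xs=np.mgrid[100:300,200:440]; P=pts(s,np.c_[xs.ravel(),ys.ravel()]); v=g[100:300,200:440,2].ravel()
k=(abs(P[:,2]-70)<2.5)&(v<60)&(np.hypot(P[:,0]-565,P[:,1]+202)<56); Q=pts(s,np.c_[xs.ravel(),ys.ravel()][k],70)[:,:2]
H=cv2.convexHull(Q.astype(np.float32))[:,0]
f=least_squares(lambda c:np.hypot(*(H-c).T)-43.5,[565,-202],loss='soft_l1')
f2=least_squares(lambda c:np.hypot(*(H-c[:2]).T)-c[2],[565,-202,44],loss='soft_l1')
print(len(Q),len(H),H.min(0),H.max(0),f.x,f2.x)
# blue key rim check, brass/inner edge
E
```

```text
1866 22 [ 522.287  -208.4109] [ 611.7305  -159.58708] [ 566.69855294 -203.38946517] [ 566.72481952 -204.49860553   44.36571134]
```

Request:
jog_arm:
  motion:
    - [0.025,0.005,0.004,0,0]
    - [0.025,0,0,0.006,0]
    - [0.025,0,0,0.008,0]
    - [0.025,0,0,0.008,0]
    - [0.025,0,0,0.002,0]
    - [0.025,0,0,0.0,0]
    - [0.025,0,0,0,0]
    - [0.025,0,0,0,0]
    - [0.025,0,0,0,0]
    - [0.025,0,0,0,0]

```text
time_s: 15.1
position: [570.3, -202.3, 111.6]
orientation: [-3.089, -0.546, 0.014]
wrist_force: [0.5, -0.2, -2.2]
finger_gap: 33.3
```

```bash
python3 - <<'E'
from h import *
goto((568,-206,100),20)
s=flc(); flange(s)
E
```

```text
t 15.1 pos [ 570.3 -202.3  111.6] yaw 20.0 tilt 0.58 F [ 0.5 -0.2 -2.2] gap 33.3 j6 -0.78
turn units 0.01 shift mm [-3.4  2.8 11.7]
flange centre [ 568.2 -199.3] r 36.9 minus TCP [-2.2  2.9]
flange n 4648 [312. 211.] normal [ 0.014 -0.007  1.   ] tilt 0.9 ctr [ 561.7 -182.7   98.8] zmin 96.4 inl 1.0
```

Request:
jog_arm:
  motion:
    - [0.025,-0.003,0.003,0,0]
    - [0.025,0,0,0,0]
    - [0.025,0,0,0,0]
    - [0.025,0,0,0.003,0]
    - [0.025,0,0,0.003,0]
    - [0.025,0,0,0.003,0]
    - [0.025,0,0,0.002,0]
    - [0.025,0,0,0.001,0]
    - [0.025,0,0,0.001,0]
    - [0.025,0,0,0,0]

```text
time_s: 16.15
position: [568.5, -206.7, 98.9]
orientation: [-3.09, -0.546, 0.012]
wrist_force: [-0.2, 0.0, -1.8]
finger_gap: 33.5
```

```bash
python3 - <<'E'
from h import *
goto((568,-206,99),20)
s=flc(); flange(s)
E
```

```text
t 16.15 pos [ 568.5 -206.7   98.9] yaw 20.0 tilt 0.51 F [-0.2  0.  -1.8] gap 33.5 j6 -0.79
turn units 0.01 shift mm [-0.2 -0.8 -0.1]
flange centre [ 566.8 -204.4] r 37.0 minus TCP [-1.8  2.4]
flange n 4678 [313. 211.] normal [ 0.013 -0.005  1.   ] tilt 0.8 ctr [ 560.8 -187.    86. ] zmin 84.0 inl 1.0
```

In the guide at ledge height with no side force. Now pressing lightly and turning in small steps.

Request:
jog_arm:
  motion:
    - [0.025,0,0,0.001,0]
    - [0.025,0,0,0.001,-0.3]
    - [0.025,0,0,0.001,-0.2]
    - [0.025,0,0,0.001,-0.2]
    - [0.025,0,0,0.001,-0.2]
    - [0.025,0,0,0.001,-0.2]
    - [0.025,0,0,0.001,-0.2]
    - [0.025,0,0,0.001,-0.2]
    - [0.025,0,0,0.001,0]
    - [0.025,0,0,0.001,0]

```text
time_s: 17.2
position: [569.0, -208.8, 98.6]
orientation: [3.044, 0.765, -0.006]
wrist_force: [-3.3, 1.7, 5.5]
finger_gap: 33.3
```

```bash
python3 - <<'E'
from h import *
goto((568,-206,89),27)
s=flc(); flange(s)
E
```

```text
t 17.2 pos [ 569.  -208.8   98.6] yaw 28.2 tilt 0.26 F [-3.3  1.7  5.5] gap 33.3 j6 -0.93
turn units 0.24 shift mm [ 0.4 -2.9  9.6]
flange centre [ 566.8 -206.6] r 37.1 minus TCP [-2.1  2.1]
flange n 4656 [313. 211.] normal [0.007 0.002 1.   ] tilt 0.4 ctr [ 558.2 -191.3   85.6] zmin 83.2 inl 1.0
```

Request:
jog_arm:
  motion:
    - [0.025,0,-0.002,0,0]
    - [0.025,0,-0.001,0.001,0]
    - [0.025,0,0,0.001,0]
    - [0.025,0,0,0.001,0.2]
    - [0.025,0,0,0.001,0.2]
    - [0.025,0,0,0.001,0]
    - [0.025,0,0,0.001,-0.2]
    - [0.025,0,0,0.001,-0.2]
    - [0.025,0,0,0.001,-0.2]
    - [0.025,0,0,0.001,0]

```text
time_s: 18.25
position: [568.1, -206.9, 88.9]
orientation: [3.034, 0.796, -0.003]
wrist_force: [-3.9, -0.2, 5.4]
finger_gap: 33.4
```

```bash
python3 - <<'E'
from h import *
goto((568,-206,89),27)
s=flc(); flange(s)
E
```

```text
t 18.25 pos [ 568.1 -206.9   88.9] yaw 29.4 tilt 0.29 F [-3.9 -0.2  5.4] gap 33.4 j6 -0.95
turn units 0.48 shift mm [ 0.3 -0.9 -0.1]
flange centre [ 566. -205.] r 37.0 minus TCP [-2.1  1.9]
flange n 4663 [313. 211.] normal [0.005 0.001 1.   ] tilt 0.3 ctr [ 558.  -188.8   75.9] zmin 73.6 inl 1.0
```

It dropped home (TCP 98.6 → 88.9). Releasing and retreating.

Request:
jog_arm:
  motion:
    - [0.025,0,0,0.001,0]
    - [0.025,0,0,0,0]
    - [0.04,0,0,0,0]
    - [0.06,0,0,0,0]
    - [0.06,0,0,0,0]
    - [0.06,0,0,-0.01,0]
    - [0.06,0,0,-0.025,0]
    - [0.06,0,0,-0.03,0]
    - [0.06,0,0,-0.03,0]
    - [0.06,0,0,-0.01,0]

```text
time_s: 19.3
position: [566.9, -204.4, 193.8]
orientation: [-3.036, -0.798, 0.011]
wrist_force: [0.8, 0.9, 1.0]
finger_gap: 59.9
```

```bash
python3 - <<'E'
from h import *
w=cam('wrist'); flange(w)
goto((524.5,-308.5,75),29.4)
for n in('wrist','scene'):
    s=w if n=='wrist' else cam(n); h=cv2.cvtColor(s['image'],cv2.COLOR_RGB2HSV); m=cv2.inRange(h,(100,110,40),(125,255,255))
    ys,xs=np.where((m>0)&(s['z_map']>0)); P=pts(s,np.c_[xs,ys]); k=(abs(P[:,0]-524)<25)&(abs(P[:,1]+308)<25)
    Q=pts(s,np.c_[xs,ys][k],58); print(n,'blue key',k.sum(),Q.mean(0).round(1) if k.any() else '',np.median(P[k][:,2]) if k.any() else '')
    f=(abs(P[:,0]-565)<45)&(abs(P[:,1]+203)<45); print('flange z pct',np.percentile(P[f][:,2],[10,50,90]).round(1))
E
```

```text
flange n 2468 [314. 185.] normal [-0.001  0.001  1.   ] tilt 0.1 ctr [ 560.6 -196.6   75.7] zmin 73.9 inl 1.0
t 19.35 pos [ 567.2 -204.5  194.3] yaw 29.5 tilt 0.35 F [ 0.3 -1.1  1.5] gap 60.1 j6 -0.95
turn units 0.01 shift mm [-87.6  70.  119.6]
wrist blue key 447 [ 518.4 -304.3   58. ] 57.4345005341828
flange z pct [ 74.8  76.1 125. ]
scene blue key 173 [ 527.6 -309.9   58. ] 57.19420351704059
flange z pct [ 73.2  76.3 125. ]
```

Flange flush (top z 75.7, tilt 0.1°). Now the blue key, with jaws shut.

Request:
jog_arm:
  motion:
    - [0.0,-0.02,0.016,0,0]
    - [0.0,-0.025,0.02,0,0]
    - [0.0,-0.025,0.02,0,0]
    - [0.0,-0.018,0.014,0.01,0]
    - [0.0,0,0,0.03,0]
    - [0.0,0,0,0.03,0]
    - [0.0,0,0,0.025,0]
    - [0.0,0,0,0.01,0]
    - [0.0,0,0,0,0]
    - [0.0,0,0,0,0]

```text
time_s: 20.4
position: [514.1, -306.8, 65.8]
orientation: [-3.015, -0.795, 0.039]
wrist_force: [1.3, -0.3, 0.4]
finger_gap: -0.1
```

```bash
python3 - <<'E'
from h import *
goto((524.5,-308.5,50),29.4)
E
```

```text
t 20.4 pos [ 514.1 -306.8   65.8] yaw 29.5 tilt 1.96 F [ 1.3 -0.3  0.4] gap -0.1 j6 -1.14
turn units 0.03 shift mm [ 8.5  7.1 15.5]
```

Request:
jog_arm:
  motion:
    - [0.0,0.008,0.006,0,0]
    - [0.0,0,0,0,0]
    - [0.0,0,0,0,0]
    - [0.0,0,0,0.005,0]
    - [0.0,0,0,0.004,0]
    - [0.0,0,0,0.002,0]
    - [0.0,0,0,0.002,0]
    - [0.0,0,0,0.002,0]
    - [0.0,0,0,0.002,0]
    - [0.0,0,0,0.001,0]

```text
time_s: 21.4
position: [528.2, -309.7, 53.2]
orientation: [-3.024, -0.798, 0.026]
wrist_force: [0.1, 0.5, 2.3]
finger_gap: -0.0
```

```bash
python3 - <<'E'
from h import *
goto((524.5,-308.5,50),29.4)
E
```

```text
t 21.4 pos [ 528.2 -309.7   53.2] yaw 29.6 tilt 1.26 F [0.1 0.5 2.3] gap -0.0 j6 -1.14
turn units 0.04 shift mm [-2.6 -2.8  3.3]
```

Pressing at 2.3 N as expected; on down to the stop.

Request:
jog_arm:
  motion:
    - [0.0,0,0,0.002,0]
    - [0.0,0,0,0.002,0]
    - [0.0,0,0,0.002,0]
    - [0.0,0,0,0.002,0]
    - [0.0,0,0,0.002,0]
    - [0.0,0,0,0.002,0]
    - [0.0,0,0,0.002,0]
    - [0.0,0,0,0.002,0]
    - [0.0,0,0,0.002,0]
    - [0.0,0,0,0.002,0]

```text
time_s: 22.4
position: [528.3, -309.7, 50.1]
orientation: [-3.028, -0.801, 0.022]
wrist_force: [-3.4, 1.8, 9.7]
finger_gap: -0.1
```

Request:
jog_arm:
  motion:
    - [0.0,0,0,0.003,0]
    - [0.0,0,0,0.004,0]
    - [0.0,0,0,0.004,0]
    - [0.0,0,0,0,0]
    - [0.0,0,0,-0.005,0]
    - [0.0,0,0,-0.02,0]
    - [0.0,0,0,-0.04,0]
    - [0.0,0,0,-0.05,0]
    - [0.0,0,0,-0.05,0]
    - [0.0,0,0,-0.03,0]

```text
time_s: 23.4
position: [527.9, -308.6, 240.4]
orientation: [-3.015, -0.797, 0.041]
wrist_force: [0.7, 0.1, 0.7]
finger_gap: 0.2
```

Request:
jog_arm:
  motion:
    - [0.0,-0.03,0.02,0,0]
    - [0.0,-0.04,0.02,0,0]
    - [0.0,-0.04,0.02,0,0]
    - [0.0,-0.04,0.02,0,0]
    - [0.0,-0.04,0.02,0,0]
    - [0.0,-0.02,0,0,0]
    - [0.0,0,0,0,0]
    - [0.0,0,0,0,0]
    - [0.0,0,0,0,0]
    - [0.0,0,0,0,0]

```text
time_s: 24.4
position: [396.2, -506.6, 244.6]
orientation: [-3.019, -0.809, 0.027]
wrist_force: [0.4, 0.0, -0.2]
finger_gap: 0.0
```

```bash
python3 - <<'E'
from h import *
goto((400,-300,200),29.4)
for n in('top','scene'):
    s=cam(n); h=cv2.cvtColor(s['image'],cv2.COLOR_RGB2HSV)
    if n=='scene': cv2.imwrite('pics/fin.png',cv2.resize(s['image'][110:340,150:450],(780,598),interpolation=cv2.INTER_CUBIC)[:,:,::-1])
    for nm,lo,hi,c in(('blue',(100,110,40),(125,255,255),(524.5,-308.5)),('amber',(3,150,80),(16,255,255),(574.5,-315.5)),('flange',(100,110,40),(125,255,255),(565,-203)),('amberCart',(3,150,80),(16,255,255),(541.7,209.4))):
        m=cv2.erode(cv2.inRange(h,lo,hi),np.ones((2,2))); ys,xs=np.where((m>0)&(s['z_map']>0)); P=pts(s,np.c_[xs,ys]); k=np.hypot(*(P[:,:2]-c).T)<(40 if nm=='flange' else 25 if nm!='amberCart' else 20)
        if k.any(): print(n,nm,k.sum(),np.median(P[k],0).round(1))
E
```

```text
t 24.4 pos [ 396.2 -506.6  244.6] yaw 30.0 tilt 1.33 F [ 0.4  0.  -0.2] gap 0.0 j6 -1.52
turn units 0.12 shift mm [ 105.2 -177.2   46.7]
top blue 79 [ 523.6 -309.1   48.7]
top amber 71 [ 573.1 -315.9   57.3]
top flange 291 [ 560.4 -200.    76.8]
top amberCart 22 [539.5 208.1 100. ]
scene blue 121 [ 527.3 -309.    49.7]
scene amber 131 [ 577.6 -318.    57.8]
scene flange 356 [ 577.5 -211.8   76.3]
scene amberCart 35 [542.9 208.2  94.5]
```

View pics/fin.png

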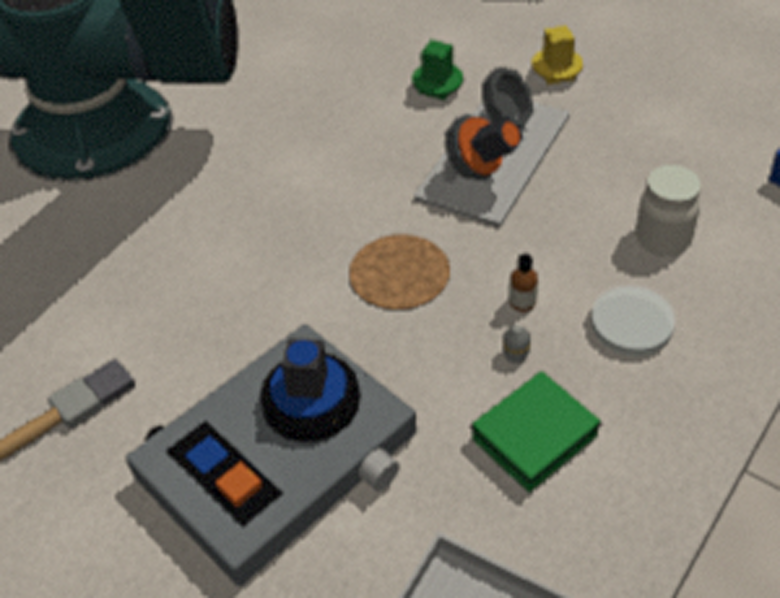

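The final picture shows the cartridge flush in the port (305,385), the blue key down (207,453) and the amber key up (238,483). The amber cartridge and the bystanders are where they were.

```bash
python3 -c "
from bench import r
print(r.sign_off())"
```

```text
the job is handed in; nothing more can be done
None
```

The job is done and handed in at about 24 s of the 72 s allowed. I took the leaning blue cartridge from the rack and stood it on the cork pad. I then re-gripped it from above and set it in the port. Pressing lightly and turning in small steps, I got it to drop the 10 mm home, then let go and pressed the blue key down to its stop.

**Last checks:**
- **Cartridge:** the flange top is at about 76 mm, as it should be when flush, and the tilt was 0.1° after release.
- **Keys:** the blue key reads 49–50 mm (down) and the amber key 57–58 mm (up).
- **Bench:** the amber cartridge and the bystanders are where they were, and the arm is clear of everything.

**What went differently:**
- **Uprighting:** turning the cartridge upright in the grip failed because it mostly slid. I set it down tilted about 49° on the pad and let go, and it righted itself, standing about 8 mm off the pad's centre at 0.2° tilt.
- **First turn in the port:** it stayed on the ledge because I was about 2 mm off centre. After shifting it, the foot dropped in.
- **Measurements:** camera position estimates disagreed by a few mm, up to about 10 mm on the partly hidden blue key. The force and height readings were consistent.

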